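Index the rough casting to the grinder

TASK

On the indexing fixture with the blue knob, one casting still has its orange-painted sprue stub. Turn that turret by its blue knob, click by click, until the painted casting stands in front of the grinder's burr, then let go so that it rests there in its click. Leave the turret with the yellow knob at its own click.

Things in the scene. Friction and masses are not known exactly. Their poses are not given: they have to be found in the camera images.
- blue_knob (a point): Centre of the blue bar knob (66 long, 16 wide, 34 mm high, from 110 to 144 mm above the bench), on the blue turret's upright axis; x runs along the bar to the painted casting, z up. The turret turns freely either way, clicks every 25.7 deg (0.449 rad, about 0.15 N m to break out), and a spring draws it into the nearest click. It starts 1 to 3 clicks anticlockwise (from above) of its place.
- painted_casting (a point): Top centre of the orange stub, 18 mm across, on one of the 14 castings (22 mm wide, 84 mm above the bench; this one 102 mm) standing one per click round the blue turret, centres 80 mm from its axis. The turret is an aluminium disc of 200 mm diameter, top 50 mm above the bench, with a 52 mm dark hub under the bar. This point goes round with it.
- grinding_place (a point): Fixed point on the blue fixture, 80 mm from the turret's axis, 102 mm above the bench: the stub's top centre is here when the painted casting stands in its click before the burr. The burr of the green pencil grinder, lying in a cradle on the grey base and pointing at the axis, ends 26 mm outside it; grinder and cradle stay below 104 mm.
- turret_yellow (a joint): Turn of the other fixture's turret: same build and size, but yellow knob, dark steel brackets and black grinder. It stands left or right of the blue one, axes 320 to 550 mm apart. Rad, anticlockwise from above positive; at the start it rests in its click at 0, the next clicks lie at +0.449 and -0.449.

How it is judged (in metres and radians):
At the end, for the whole second after the job is handed in: The painted casting rests within 14 mm (10 degrees of turn) of the grinding place, and the yellow turret within 10 degrees of its own click (horizontal distance between painted_casting and grinding_place below 0.014 m and value of joint turret_yellow between -0.17 and 0.17 rad); the robot touches nothing.
It fails at once if the yellow turret is turned out of its click (value of joint turret_yellow above 0.25 rad or value of joint turret_yellow below -0.25 rad).
It also fails if it takes over 29 s, if anything falls off the work surface, if the arm or the gripper's body presses on something with over 40 N, if the wrist force passes 120 N, or if a joint passes its speed limit or range.

ROBOT

A 6-joint arm with a two-finger parallel gripper is mounted at the origin on the work surface. World frame = base frame: x ahead of the robot, y to its left, z up, the work surface at z = 0. Lengths are in m, angles in degrees, forces in N, time in s.
With the tool pointing down it reaches from about 0.375 to 0.9 m from the base axis. Payload 3.1 kg.
Tool frame: the origin (TCP) lies at the very end of the fingers, on their centre line; the grasp point (between the pads) lies 19 mm behind it; z points along the fingers, y is the line along which they close (so a half turn about z gives the same grasp; the last joint's range is limited). The gripper opens to 87 mm and grips with 3 to 60 N. Pads are 19 mm wide; open, the fingers measure 117 mm over their backs; the gripper's body (75 mm by 190 mm) begins 51 mm behind the grasp point.
Start: joints at [58.929, 30.224, 82.088, -0, 67.689, -10.227], TCP at [0.222, 0.584, 0.196] pointing down, gripper open.
Joint ranges: [-176.69, 176.69], [-43.24, 126.21], [12.49, 139.97], [-82, 262], [0, 151.66], [-163.58, 163.58]. Speed limits (degrees/s): [159.86, 159.86, 180, 180, 180, 180].

INTERFACE

Orientations are given as a 3x3 rotation matrix whose columns are the frame's x, y, z axes.
In Python, from rig import * gives the robot as it stands.
- The arm moves only by the tool jog_arm, never from a script. Its arguments are lists of equal length, an entry for each row: "delta_pos": the shift along the world's x, y, z in cm, a list of three; "turn": the turn about the world's z in degrees; "grip": the closure, from 0 (fully open) to 1 (shut). In form: {"delta_pos": [[x, y, z], ...], "turn": [turn, ...], "grip": [grip, ...]}. A call has 1 to 12 rows; each row is the pose to reach, as a shift and turn from the pose commanded when the call began; what a row does not reach only later rows make up. A row lasts 1/8 s, in which the tool goes at most 62.5 mm and 10.7 degrees, less where a joint would pass 70% of its speed; a pose out of reach is approached as far as the arm can. A call with a gripper value outside its range is refused whole. The fingers move at their own pace and stop on an object; the grip force is fixed at half the most. Time passes only in rows, so rows that repeat a pose let the fingers close. It gives the time, the measured TCP pose, the force, the opening and the grip force at its end, in the units of the state.
- read_state(): the state, without advancing time (a new reading comes with each control period).
- capture(name): name is "side" or "top"; returns a dict with "color" (400x640x3 uint8, blue, green, red), "fovy" (degrees; the focal length in pixels is half the picture's height over the tangent of half this angle, whatever the lens; pixels are square), "cx", "cy" (the principal point, pixels), "camera_from_world" (4x4, takes a point from world to camera coordinates). Camera axes: x right, y up, looking along -z (the intrinsics and any distortion apply to the point x, -y, -z); pixel columns grow to the right and rows downward; lengths in m; the calibration is good to about 2 mm. A picture is of the moment at which its call begins. There is no depth.
- hand_in(): hands the job in; it is judged then, once.
The state is a dict: "time_s": time; "joint_positions": joint angles; "qvel": joint speeds; "tau": joint torques, N m; "position": TCP position; "tcp_rot": TCP orientation; "force": force on the tool from outside, world axes, zero at the start; "moment": the same for the moment, N m; "opening": opening from 0.0 (shut) to 1.0 (fully open); "grasp_force": force on a finger pad.
Only numpy, scipy, OpenCV 4.12 (cv2) and the standard library are available. Lean on these libraries where they do the work, as an engineer would, in place of code of your own. Each camera call takes 0.05 s, during which the arm holds its last target. There are 200 camera calls.

## Working session

There is one attempt and no reset: what is moved stays moved. The work goes in short steps, Python scripts to look and compute and a tool call to move; the robot and the scene stay as the last step left them, time stands still between calls to the robot, and variables do not carry over. Pictures are saved under pics/ and viewed, at most 10 in all, crops included, and the job is handed in when it is done.

Besides the shell and the picture viewer there is one more tool, called after "Call:" in YAML: its name, and indented under it one key for each argument. jog_arm: Moves the arm, as the interface text tells. Its arguments: {"type":"object","properties":{"delta_pos":{"type":"array"},"turn":{"type":"array"},"grip":{"type":"array"}},"required":["delta_pos","turn","grip"]}

```bash
mkdir -p pics; python3 - <<'E'
from rig import *
import cv2,numpy as np
for n in("top","side"):
    c=capture(n);cv2.imwrite(f"pics/{n}0.png",c["color"]);print(n,{k:v for k,v in c.items() if k!="color"})
s=read_state();print(s["time_s"],s["position"],s["tcp_rot"])
E
```

```text
top {'fovy': 52.84484263714147, 'cx': 322.5537924694595, 'cy': 202.030777596824, 'camera_from_world': array([[-0.02714685, -0.99921117, -0.0289842 ,  0.02554387],
       [ 0.99168351, -0.03056873,  0.12501746, -0.58230212],
       [-0.12580486, -0.02534933,  0.99173109, -0.85090957],
       [ 0.        ,  0.        ,  0.        ,  1.        ]])}
side {'fovy': 54.42393949358804, 'cx': 323.5099403479759, 'cy': 194.91555538796942, 'camera_from_world': array([[ 0.96167131, -0.27292901, -0.02642041, -0.55411643],
       [ 0.16863801,  0.51270698,  0.84183892, -0.19950226],
       [-0.21621634, -0.81402783,  0.5390818 , -0.7122074 ],
       [ 0.        ,  0.        ,  0.        ,  1.        ]])}
0.1 [0.22198829 0.58349355 0.1949682 ] [[-9.34558768e-01  3.55807450e-01 -9.83754858e-04]
 [ 3.55808661e-01  9.34557334e-01 -1.66923557e-03]
 [ 3.25448867e-04 -1.91002723e-03 -9.99998123e-01]]
```

View pics/top0.png

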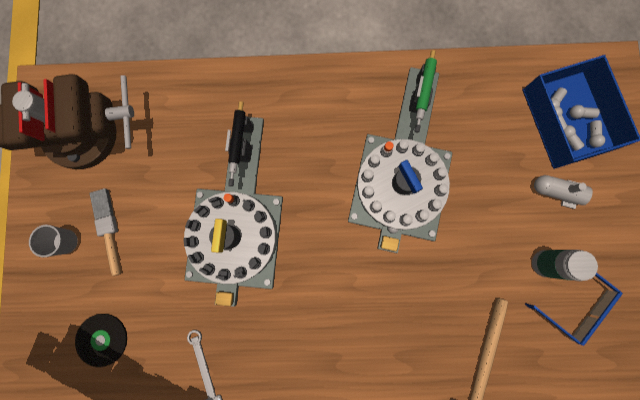

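View pics/side0.png

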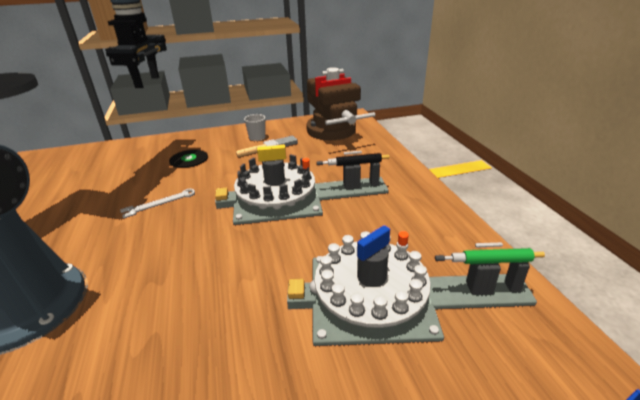

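The top view shows the blue turret at about (404,184), with its stub at (389,147) and the green burr at about (417,125). The yellow turret is at about (230,237). I'll enlarge the blue fixture.

```bash
python3 - <<'E'
import cv2
a=cv2.imread("pics/top0.png")[60:260,340:480]
cv2.imwrite("pics/crop.png",cv2.resize(a,None,fx=3.0,fy=3.0,interpolation=cv2.INTER_CUBIC))
b=cv2.imread("pics/side0.png")[215:350,280:545]
cv2.imwrite("pics/crops.png",cv2.resize(b,None,fx=3,fy=3,interpolation=cv2.INTER_CUBIC))
E
```

```text
(no output)
```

View pics/crop.png

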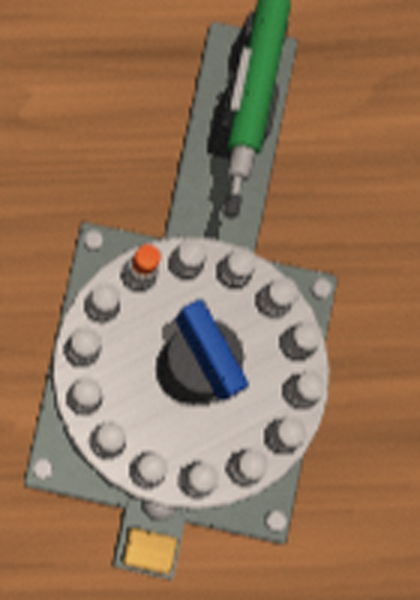

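View pics/crops.png

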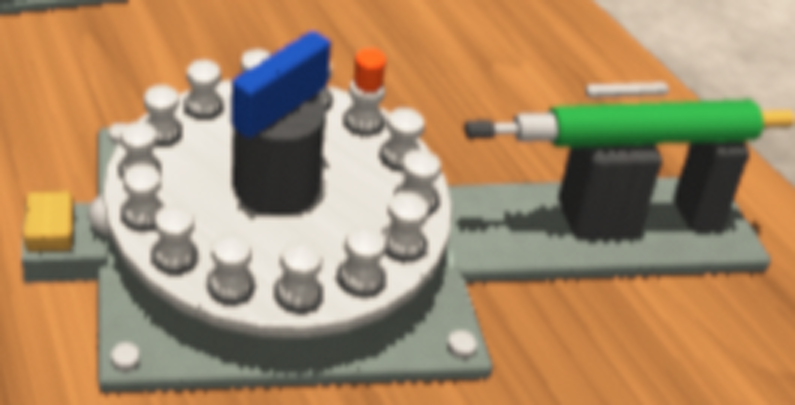

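```bash
cat >h.py <<'E'
import numpy as np
from rig import *
def ray(c,uv,z):
    f=200/np.tan(np.radians(c["fovy"]/2));T=c["camera_from_world"]
    R=T[:3,:3];o=-R.T@T[:3,3]
    d=R.T@np.array([(uv[0]-c["cx"])/f,-(uv[1]-c["cy"])/f,-1])
    return o+d*(z-o[2])/d[2]
def ang(v):return np.degrees(np.arctan2(v[1],v[0]))
E
python3 - <<'E'
from h import *
t=capture("top");s=capture("side")
T=lambda u,v,z:ray(t,(340+u/3,60+v/3),z)[:2]
S=lambda u,v,z:ray(s,(280+u/3,215+v/3),z)[:2]
np.set_printoptions(precision=4,suppress=True)
ax=T(190.5,372,.05);print("disc",ax)
k=[T(*p,.144) for p in((190,303),(236,390))];print("knob",(k[0]+k[1])/2,ang(k[0]-k[1]),np.linalg.norm(k[0]-k[1]))
st=T(146,256,.102);print("stub",st,ang(st-ax),np.linalg.norm(st-ax))
b=T(232,205,.092);print("burr",b,ang(b-ax),np.linalg.norm(b-ax))
B=[T(*p,.015) for p in((94,240),(322,288),(277,520),(43,468))];print("bolts",np.mean(B,0),ang(B[0]-B[3]),ang(B[1]-B[2]))
ks=[S(*p,.144) for p in((232,80),(322,36))];print("S knob",(ks[0]+ks[1])/2,ang(ks[1]-ks[0]))
print("S stub",S(371,54,.102),"burr",S(467,128,.092))
yt=ray(t,(230,237),.05);print("yellow",yt)
print([ang(T(*p,.084)-ax) for p in((187,255),(238,262))])
E
```

```text
disc [ 0.6152 -0.1686]
knob [ 0.616  -0.1671] 24.476263693423807 0.0638524921690209
stub [ 0.6885 -0.133 ] 25.86102498948144 0.08152772757888231
burr [ 0.7257 -0.1962] -14.015316461805424 0.11394598175014517
bolts [ 0.6169 -0.1695] -14.64389704792658 -14.335762141060249
S knob [ 0.6136 -0.1725] 18.884294310178237
S stub [ 0.6888 -0.1375] burr [ 0.7167 -0.203 ]
yellow [0.5111 0.2107 0.05  ]
[np.float64(3.05680357064704), np.float64(-23.56304613429144)]
```

```bash
python3 - <<'E'
from h import *
import cv2
t=capture("top")
P=[(187,258),(237,264),(276,294),(301,337),(305,385),(288,432),(250,463),(200,475),(150,467),(108,437),(85,393),(82,345),(102,300)]
T=lambda u,v,z:ray(t,(340+u/3,60+v/3),z)[:2]
X=np.array([T(*p,.082) for p in P])
A=np.c_[2*X,np.ones(13)];q=np.linalg.lstsq(A,(X**2).sum(1),rcond=None)[0];c=q[:2]
print("centre",c,"r",np.sqrt(q[2]+c@c))
a=np.array([ang(x-c) for x in X]);n=np.arange(1,14)
d=(a+n*360/14+180)%360-180;print("stub phase",d.round(1),d.mean())
print("stub",ang(T(146,256,.102)-c))
for z in(.08,.09,.1):
  b,g=T(232,205,z),ray(t,(429,63),z)[:2];print(z,"burr",ang(b-c),np.linalg.norm(b-c),"line",ang(g-b))
R=t["color"][50:140,395:450];cv2.imwrite("pics/g.png",cv2.resize(R,None,fx=6,fy=6,interpolation=cv2.INTER_CUBIC))
E
```

```text
centre [ 0.61459966 -0.16508216] r 0.07809467443344104
stub phase [26.  25.7 26.1 25.9 26.4 26.3 26.9 26.1 26.  25.4 25.6 26.2 26. ] 26.043656735032492
stub 23.430780579677613
0.08 burr -16.3817902570672 0.1197015204382166 line -12.952685473526621
0.09 burr -15.765336690911846 0.11612547038224308 line -12.952685473526609
0.1 burr -15.10979138739709 0.11256371609764346 line -12.952685473526628
```

View pics/g.png

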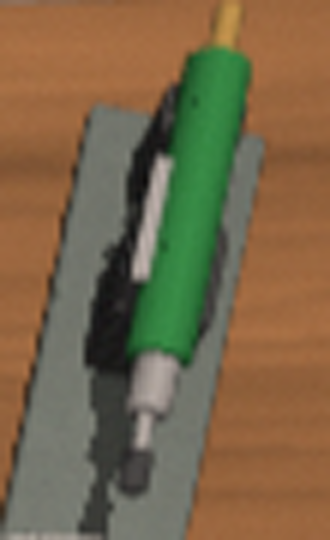

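The castings fit a consistent phase of about 26°, while the grinder line is at about -14°. That is 1.5 clicks, which is ambiguous. I'll check for bias on the yellow fixture, and check whether the blue turret is moving.

```bash
python3 - <<'E'
from h import *
import cv2
t=capture("top");o=cv2.imread("pics/top0.png")
print("diff",cv2.absdiff(t["color"],o)[130:240,350:460].max(),read_state()["time_s"])
R=t["color"][95:310,175:290];cv2.imwrite("pics/y.png",cv2.resize(R,None,fx=2.75,fy=2.75,interpolation=cv2.INTER_CUBIC))
E
```

```text
diff 18 0.3
```

View pics/y.png

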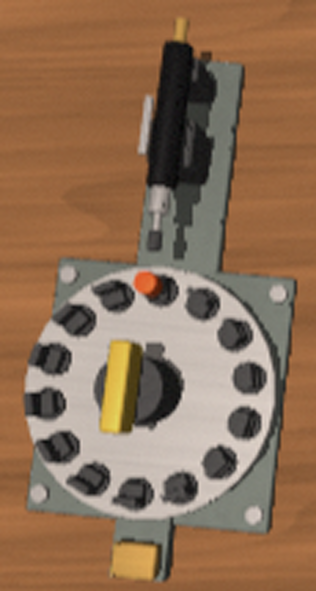

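```bash
python3 - <<'E'
from h import *
import cv2
t=capture("top")
T=lambda u,v,z:ray(t,(175+u/2.75,95+v/2.75),z)[:2]
c=T(150,392,.05)
k=[T(*p,.144) for p in((125,343),(117,428))]
print("disc",c,"knob",(k[0]+k[1])/2,ang(k[0]-k[1]))
print("stub",ang(T(146,282,.102)-c))
b,g=T(155,235,.093),T(176,45,.093);print("burr",ang(b-c),"line",ang(g-b))
B=[T(*p,.015) for p in((68,273),(278,293),(253,515),(39,494))];print("bolts",np.mean(B,0),ang(B[0]-B[3]),ang(B[1]-B[2]))
T=lambda u,v,z:ray(t,(340+u/3,60+v/3),z)[:2]
K=[T(*p,.144) for p in((190,303),(236,390))]
E=[T(*p,.144) for p in((178,308),(226,398),(203,299),(246,381))];print("blue bar edges",ang(E[0]-E[1]),ang(E[2]-E[3]),[ang(T(*p,.0)-T(*q,.0)) for p,q in(((213,25),(165,240)),((297,38),(255,248)),((80,222),(26,485)),((335,273),(287,545)))])
E
```

```text
disc [0.50992352 0.21164841] knob [0.51099069 0.20771935] -5.142173145639457
stub -7.3734313686924216
burr -7.19023965766438 line -6.197978065402952
bolts [0.51098199 0.21312957] -6.8473916009385185 -7.135166993754062
blue bar edges 24.75896192178513 24.201437664641077 [np.float64(-14.998014957392384), np.float64(-14.2569843875901), np.float64(-13.573277256389327), np.float64(-13.461041214870926)]
```

Every yellow measurement agrees at about -7°, so there is no bias in the method. The blue turret may still be creeping into a click. I'll move nearer and measure again once it has settled.

Call:
jog_arm:
  delta_pos:
    - [30,-58,1]
    - [30,-58,1]
    - [30,-58,1]
    - [30,-58,1]
    - [30,-58,1]
    - [30,-58,1]
    - [30,-58,1]
    - [30,-58,1]
    - [30,-58,1]
    - [30,-58,1]
    - [30,-58,1]
    - [30,-58,1]
  turn: [10,20,30,40,46,46,46,46,46,46,46,46]
  grip: [0,0,0,0,0,0,0,0,0,0,0,0]

```text
time_s: 1.85
position: [0.5242, 0.0013, 0.206]
tcp_rot: [[-0.907, -0.421, 0.002], [-0.421, 0.907, -0.001], [-0.001, -0.001, -1.0]]
force: [-0.5, 0.3, -0.6]
opening: 0.998
grasp_force: 0.0
```

```bash
python3 - <<'E'
from h import *
import cv2
t=capture("top");s=capture("side")
R=t["color"][60:260,340:480];a=cv2.resize(R,None,fx=3,fy=3,interpolation=cv2.INTER_CUBIC)
b=cv2.resize(s["color"],None,fx=.59,fy=.59)
o=np.zeros((600,800,3),np.uint8);o[:,:420]=a;o[:b.shape[0],421:421+b.shape[1]]=b[:,:379];cv2.imwrite("pics/m1.png",o)
r=read_state();print(r["time_s"],r["position"],r["joint_positions"],ang(r["tcp_rot"][:2,1]))
E
```

```text
1.95 [0.52174549 0.00425251 0.20561662] [-1.18364449e+01  2.16015723e+01  9.61027809e+01  3.54001451e-02
  6.23718125e+01 -1.26946523e+02] 115.09361528046783
```

View pics/m1.png

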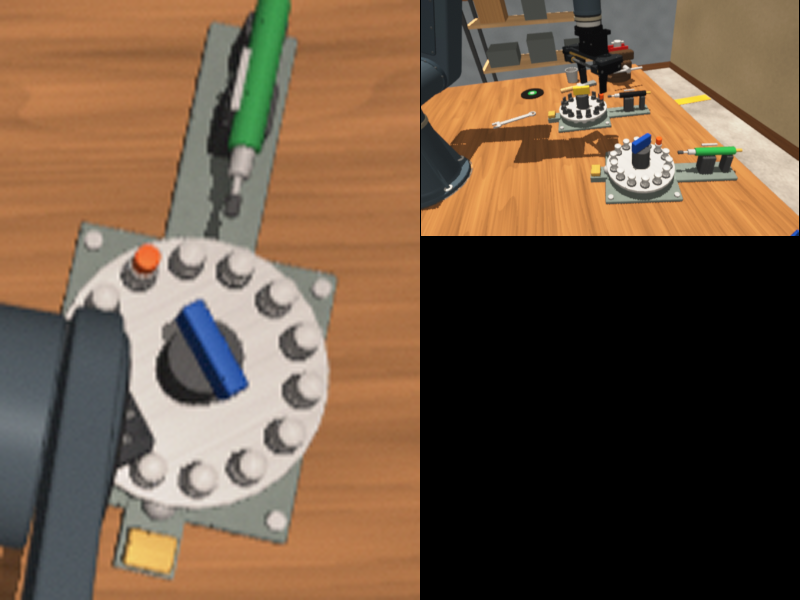

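The blue turret is still. The stub is at crop (146,256), about 39° from the burr line, so it is resting between clicks. I'll grip the knob, turn it until the stub is on the burr line, and let the detent settle.

Call:
jog_arm:
  delta_pos:
    - [9.4,-17.1,0]
    - [9.4,-17.1,0]
    - [9.4,-17.1,0]
    - [9.4,-17.1,0]
    - [9.4,-17.1,-4]
    - [9.4,-17.1,-7]
    - [9.4,-17.1,-8.8]
    - [9.4,-17.1,-8.8]
    - [9.4,-17.1,-8.8]
  turn: [0,0,0,0,0,0,0,0,0]
  grip: [0,0,0,0,0,0,0,0,0]

```text
time_s: 3.08
position: [0.6172, -0.1666, 0.1191]
tcp_rot: [[-0.905, -0.426, 0.002], [-0.426, 0.905, -0.001], [-0.001, -0.002, -1.0]]
force: [0.0, 0.5, 0.4]
opening: 0.993
grasp_force: 0.0
```

Call:
jog_arm:
  delta_pos:
    - [0,0,0]
    - [0,0,0]
    - [0,0,0]
    - [0,0,0]
    - [0,0,0]
    - [0,0,0]
  turn: [0,0,0,0,0,0]
  grip: [0.5,0.8,1,1,1,1]

```text
time_s: 3.82
position: [0.6163, -0.1669, 0.1178]
tcp_rot: [[-0.905, -0.425, -0.0], [-0.425, 0.905, 0.0], [0.0, 0.0, -1.0]]
force: [0.9, -0.8, -0.5]
opening: 0.396
grasp_force: 0.0
```

Call:
jog_arm:
  delta_pos:
    - [0,0,0]
    - [0,0,0]
    - [0,0,0]
    - [0,0,0]
  turn: [0,0,0,0]
  grip: [1,1,1,1]

```text
time_s: 4.32
position: [0.6164, -0.1669, 0.1179]
tcp_rot: [[-0.905, -0.425, 0.0], [-0.425, 0.905, 0.0], [-0.0, -0.0, -1.0]]
force: [-0.2, -0.5, -0.1]
opening: 0.023
grasp_force: 0.0
```

The gripper shut fully without meeting the bar, so I'll look.

```bash
python3 - <<'E'
from h import *
import cv2
t=capture("top");s=capture("side")
a=cv2.resize(t["color"][60:260,340:480],None,fx=2,fy=2,interpolation=cv2.INTER_CUBIC)
b=cv2.resize(s["color"][180:345,285:450],None,fx=3,fy=3,interpolation=cv2.INTER_CUBIC)
o=np.zeros((500,790,3),np.uint8);o[:400,:280]=a;o[:495,290:785]=b;cv2.imwrite("pics/m2.png",o)
p=read_state()["position"]
for c in(t,s):
  f=200/np.tan(np.radians(c["fovy"]/2))
  for q in(p,np.array([.616,-.167,.144])):
    x=(c["camera_from_world"]@np.r_[q,1]);print(c["cx"]+f*x[0]/-x[2],c["cy"]-f*x[1]/-x[2])
E
```

```text
408.38444832958265 177.72807281835992
410.9064567744105 175.40771950026883
372.2951695968241 244.2311949500316
372.7880402385631 231.863496727952
```

View pics/m2.png

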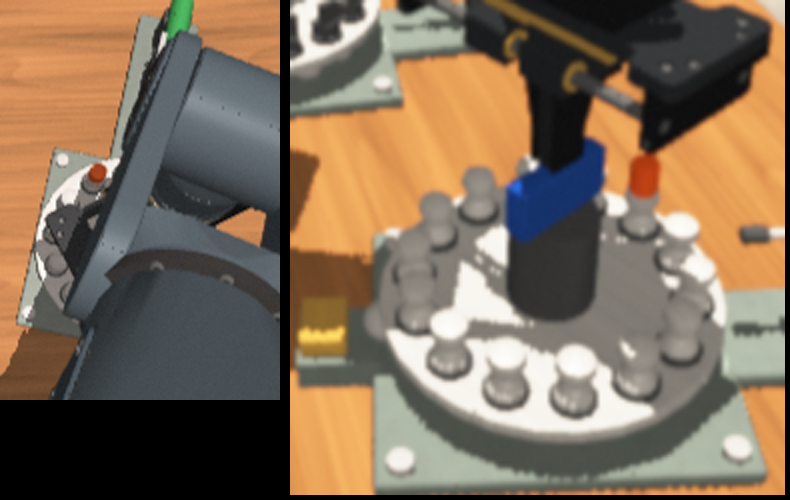

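The two fingers are shut and seem to end at the bar's top edge, around crop (560,165). I'd expect the TCP at crop (552,193). I'll raise the tool and compare the seen fingertip with its prediction.

Call:
jog_arm:
  delta_pos:
    - [0,0,4]
    - [0,0,6]
    - [0,0,6]
    - [0,0,6]
  turn: [0,0,0,0]
  grip: [1,1,1,1]

```text
time_s: 4.92
position: [0.6156, -0.1666, 0.1769]
tcp_rot: [[-0.905, -0.425, -0.002], [-0.425, 0.905, 0.001], [0.001, 0.001, -1.0]]
force: [0.8, 0.3, -0.6]
opening: 0.004
grasp_force: 0.0
```

```bash
python3 - <<'E'
from h import *
import cv2
s=capture("side");r=read_state();p=r["position"]
f=200/np.tan(np.radians(s["fovy"]/2));x=s["camera_from_world"]@np.r_[p,1]
u,v=s["cx"]+f*x[0]/-x[2],s["cy"]-f*x[1]/-x[2]
x0,y0=300,150;b=cv2.resize(s["color"][y0:y0+145,x0:x0+190],None,fx=4,fy=4,interpolation=cv2.INTER_CUBIC)
cv2.drawMarker(b,(int((u-x0)*4),int((v-y0)*4)),(255,0,255),cv2.MARKER_CROSS,24,1)
cv2.imwrite("pics/m3.png",b);print(p,u,v,(u-x0)*4,(v-y0)*4,r["opening"],r["time_s"])
E
```

```text
[ 0.61538455 -0.16647453  0.17646778] 373.1595567090958 215.4958273784987 292.6382268363832 261.98330951399475 0.0062877546854861474 4.975
```

View pics/m3.png

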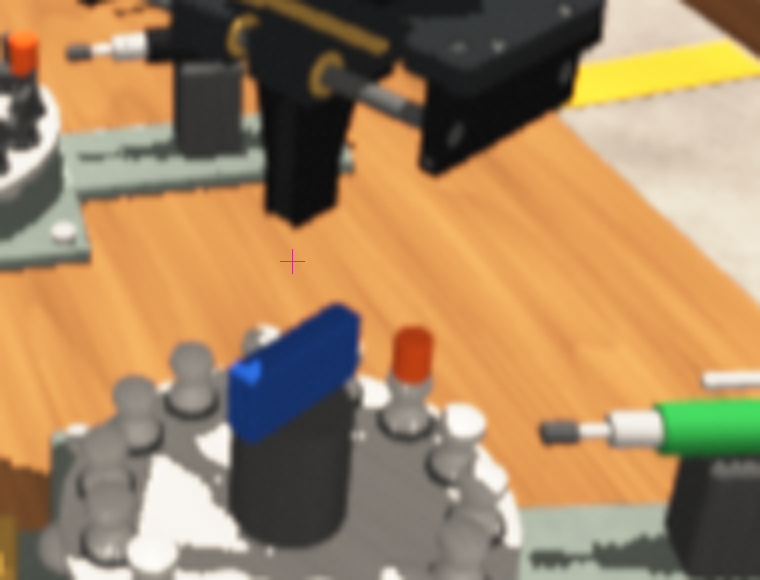

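The fingertip centre shows at about (300,211), against a predicted (293,262). The real tool is therefore about 25 mm higher than reported, which matches the fingers having closed just above the bar's top. I'll half-open and go down about 25 mm further, with a check on the way.

Call:
jog_arm:
  delta_pos:
    - [0,0,0]
    - [0,0,0]
    - [0,0,0]
    - [0,0,0]
    - [0,0,0]
    - [0,0,-3]
    - [0,0,-5.5]
    - [0,0,-6]
    - [0,0,-6.5]
    - [0,0,-6.8]
  turn: [0,0,0,0,0,0,0,0,0,0]
  grip: [0.4,0.4,0.4,0.4,0.4,0.4,0.4,0.4,0.4,0.4]

```text
time_s: 6.22
position: [0.617, -0.1673, 0.1106]
tcp_rot: [[-0.905, -0.425, 0.002], [-0.425, 0.905, -0.001], [-0.001, -0.001, -1.0]]
force: [-0.3, -0.1, 0.7]
opening: 0.603
grasp_force: 0.0
```

Call:
jog_arm:
  delta_pos:
    - [0,0,-0.8]
    - [0,0,-1.6]
    - [0,0,-1.6]
    - [0,0,-1.6]
    - [0,0,-1.6]
    - [0,0,-1.6]
    - [0,0,-1.6]
    - [0,0,-1.6]
    - [0,0,-1.6]
  turn: [0,0,0,0,0,0,0,0,0]
  grip: [0.4,0.4,0.6,0.8,1,1,1,1,1]

```text
time_s: 7.35
position: [0.6178, -0.1695, 0.0941]
tcp_rot: [[-0.905, -0.426, 0.003], [-0.426, 0.905, -0.004], [-0.001, -0.005, -1.0]]
force: [1.3, -4.8, -2.9]
opening: 0.179
grasp_force: 30.0
```

The bar is gripped (opening 0.179, 30 N) at an angle of 25.2°. I'll turn clockwise, reading the detent moment on the way.

```bash
python3 -c "
from h import *
r=read_state();print(r['moment'],r['force'],ang(-r['tcp_rot'][:2,0]))"
```

```text
[-0.65435779 -0.12569396  0.06429258] [ 1.28976402 -4.84208734 -2.9311916 ] 25.187450057424773
```

Call:
jog_arm:
  delta_pos:
    - [0,0,0]
    - [0,0,0]
    - [0,0,0]
    - [0,0,0]
    - [0,0,0]
  turn: [-4,-8,-13,-13,-13]
  grip: [1,1,1,1,1]

```text
time_s: 7.98
position: [0.618, -0.17, 0.0941]
tcp_rot: [[-0.978, -0.208, 0.004], [-0.208, 0.978, -0.004], [-0.003, -0.005, -1.0]]
force: [1.9, -7.0, -4.0]
opening: 0.181
grasp_force: 30.2
```

```bash
python3 -c "
from h import *
r=read_state();print(r['moment'],r['force'],ang(-r['tcp_rot'][:2,0]))"
```

```text
[-0.8248708  -0.17122443 -0.45318332] [ 1.85424246 -7.03648637 -4.00176623] 12.03394307057871
```

Call:
jog_arm:
  delta_pos:
    - [0,0,0]
    - [0,0,0]
    - [0,0,0]
    - [0,0,0]
    - [0,0,0]
  turn: [-4,-8,-13,-13,-13]
  grip: [1,1,1,1,1]

```text
time_s: 8.6
position: [0.6181, -0.1706, 0.0941]
tcp_rot: [[-1.0, 0.014, 0.004], [0.014, 1.0, -0.006], [-0.004, -0.006, -1.0]]
force: [1.4, -7.6, -3.1]
opening: 0.185
grasp_force: 30.0
```

```bash
python3 -c "
from h import *
r=read_state();print(r['moment'],r['force'],ang(-r['tcp_rot'][:2,0]))"
```

```text
[-1.06392383 -0.20019647  0.01799341] [ 1.38308712 -7.58264823 -3.12411835] -0.8192830168773427
```

Call:
jog_arm:
  delta_pos:
    - [0,0,0]
    - [0,0,0]
    - [0,0,0]
    - [0,0,0]
    - [0,0,0]
  turn: [-4,-8,-13,-13,-13]
  grip: [1,1,1,1,1]

```text
time_s: 9.22
position: [0.618, -0.1711, 0.0941]
tcp_rot: [[-0.971, 0.241, 0.004], [0.241, 0.971, -0.006], [-0.005, -0.005, -1.0]]
force: [0.9, -8.7, -3.9]
opening: 0.182
grasp_force: 30.1
```

```bash
python3 -c "
from h import *
r=read_state();print(r['moment'],r['force'],ang(-r['tcp_rot'][:2,0]))"
```

```text
[-1.33247731 -0.18847716 -0.39274142] [ 0.92474855 -8.70616935 -3.92914319] -13.931744008503658
```

Call:
jog_arm:
  delta_pos:
    - [0,0,0]
    - [0,0,0]
    - [0,0,0]
    - [0,0,0]
    - [0,0,0]
    - [0,0,0]
  turn: [0,0,0,0,0,0]
  grip: [0.5,0.5,0.5,0.5,0.5,0.5]

```text
time_s: 9.98
position: [0.6164, -0.1668, 0.0939]
tcp_rot: [[-0.971, 0.239, -0.0], [0.239, 0.971, 0.0], [0.0, 0.0, -1.0]]
force: [-0.0, 0.6, -0.1]
opening: 0.498
grasp_force: 0.0
```

```bash
cat >stub.py <<'E'
from h import *
import cv2
def cen(img,win):
    u0,v0,u1,v1=win;h=cv2.cvtColor(img[v0:v1,u0:u1],cv2.COLOR_BGR2HSV)
    m=cv2.inRange(h,(3,180,90),(13,255,255));n,l,st,c=cv2.connectedComponentsWithStats(m)
    k=1+np.argmax(st[1:,4]);return c[k]+(u0,v0),st[k,4]
s=capture("side");old=cv2.imread("pics/side0.png");T=s["camera_from_world"];f=200/np.tan(np.radians(s["fovy"]/2))
def pr(p):
    x=T@np.r_[p,1];return np.array([s["cx"]-f*x[0]/x[2],s["cy"]+f*x[1]/x[2]])
w=(340,215,440,290);r=read_state();print("t",r["time_s"],r["force"],r["position"])
a,n0=cen(old,w);b,n1=cen(s["color"],w)
c=np.array([.6155,-.169])
th=np.arange(40,-60,-.25);P=np.array([pr((c[0]+.08*np.cos(q),c[1]+.08*np.sin(q),.095)) for q in np.radians(th)])
for n,x,k in(("old",a,n0),("new",b,n1)):
    d=np.linalg.norm(P-x,axis=1);print(n,x,k,"angle",th[d.argmin()],"miss",d.min())
E
python3 stub.py
```

```text
t 10.025 [ 0.13698747  0.51694518 -0.25025038] [ 0.61634563 -0.1668155   0.09386241]
old [402.85820896 237.23880597] 134 angle 23.0 miss 1.3391579315339852
new [420.         256.24264706] 136 angle -18.75 miss 0.2715539131517797
```

The turret stayed near the burr line after release. I'll lift clear, back off, and take a final look.

Call:
jog_arm:
  delta_pos:
    - [0,0,3]
    - [0,0,7]
    - [0,0,11]
    - [0,0,11]
    - [-9,17,11]
    - [-9,17,11]
    - [-9,17,11]
    - [-9,17,11]
    - [-9,17,11]
    - [-9,17,11]
  turn: [0,0,0,0,0,0,0,0,0,0]
  grip: [0.5,0.5,0.5,0.5,0.5,0.5,0.5,0.5,0.5,0.5]

```text
time_s: 11.28
position: [0.5274, 0.0018, 0.2036]
tcp_rot: [[-0.971, 0.241, 0.001], [0.241, 0.971, -0.001], [-0.001, -0.0, -1.0]]
force: [-1.0, 1.2, 0.7]
opening: 0.497
grasp_force: 0.0
```

```bash
python3 stub.py; python3 - <<'E'
from h import *
import cv2
t=capture("top");s=capture("side")
a=cv2.resize(t["color"][60:260,340:480],None,fx=2.9,fy=2.9,interpolation=cv2.INTER_CUBIC)
b=cv2.resize(s["color"][150:345,230:545],None,fx=1.2,fy=1.2,interpolation=cv2.INTER_CUBIC)
o=np.zeros((590,800,3),np.uint8);o[:a.shape[0],:a.shape[1]]=a;o[:b.shape[0],415:415+b.shape[1]]=b
y=cv2.resize(t["color"][180:300,175:290],None,fx=2.9,fy=2.9,interpolation=cv2.INTER_CUBIC);o[240:240+y.shape[0],415:415+y.shape[1]]=y
cv2.imwrite("pics/m4.png",o)
E
```

```text
t 11.325 [ 0.11277962 -0.02243795  0.76599372] [0.52741297 0.00170576 0.20360723]
old [402.85820896 237.23880597] 134 angle 23.0 miss 1.3391579315339852
new [420.11428571 256.12857143] 140 angle -18.75 miss 0.40137394610002886
```

View pics/m4.png

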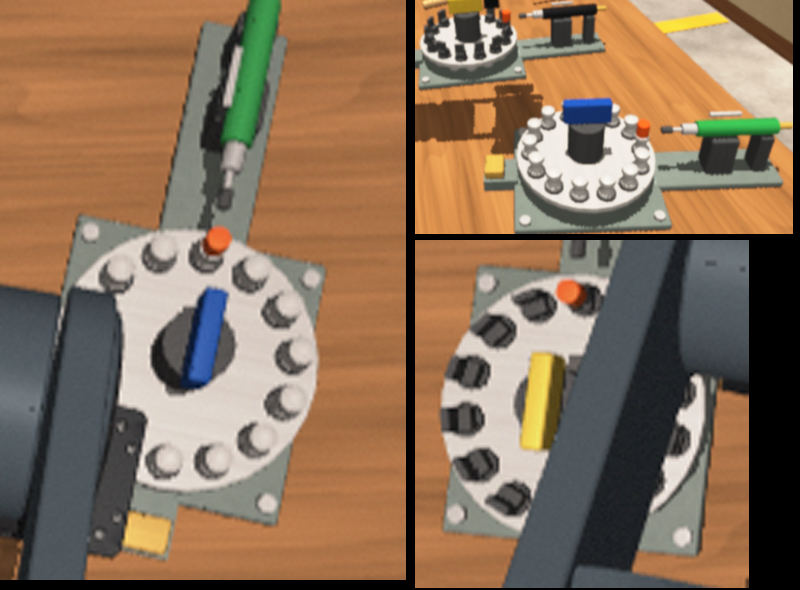

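The stub at (217,241) lies in line with the burr at (224,195) and the bar. The yellow turret is unchanged. I'll do a numeric check and hand in if it's good.

```bash
python3 - <<'E'
from h import *
t=capture("top");T=lambda u,v,z:ray(t,(340+u/2.9,60+v/2.9),z)[:2]
c=np.array([.6155,-.169]);st=T(217,239,.102)
k=ang(T(213,292,.144)-T(197,383,.144));print("stub",ang(st-c),np.linalg.norm(st-c),"bar",k)
g=c+.08*np.array([np.cos(np.radians(-14.2)),np.sin(np.radians(-14.2))]);print("miss",np.linalg.norm(st-g))
if abs(k+14.2)<6: print(hand_in())
E
```

```text
stub -13.20193553200949 0.07944955822837069 bar -12.835765312533281
miss 0.0014938498153357208
the job is handed in; nothing more can be done
None
```

The job is handed in: the painted casting rests on the burr line, measured about 1.5 mm from the grinding place, the yellow turret looks unmoved at its click in the last picture, and the arm stands clear; the judging result was not shown.

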